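Pile the chill plates and hold the thermometer over them

TASK

Get the chill plates ready for a temperature check: set the two loose blue plates down squarely on the blue plate that lies on the cork pad, one on top of the other, edges lined up, without dropping them. Then draw the green infrared thermometer out of its slanted holder, turn it upright with its black nose pointing straight down, and hold it still over the middle of the pile with the nose about 6 cm above the top plate; finish while still holding it there. Leave the cups, jug, jar and spoon where they are.

Things in the scene. Friction and masses are not known exactly. Their poses are not given: they have to be found in the camera images.
- plate_base_c (a point): centre of the first chill plate, which already lies on the cork pad: a flat blue rigid plastic slab 54 mm (x) by 100 mm (y) by 22 mm (z), 0.1 to 0.2 kg, with a small white plug on its top. Its centre is 23 mm above the table. Axes are the slab's own: y along its length, z up
- plate_a_c (a point): centre (11 mm above its underside) of a loose chill plate lying flat on the table, the same slab: 54 mm (x, the side to grip) by 100 mm (y, its length) by 22 mm (z, up)
- plate_b_c (a point): centre of the other loose chill plate, the same as the one before. Either may go on first; turned by half a turn they are alike
- pad_top (a point): centre of the top face of the fixed cork pad, 90 mm (x) by 130 mm (y) by 12 mm; top face 12 mm above the table
- wand_mid (a point): middle of the infrared thermometer, a green stick 170 mm long with a black round nose, 85 mm from either end. z runs from nose to top end, y across its width, x out of the display face. Body 28 mm wide (y, the side to grip), 22 mm thick (x), from 35 to 170 mm from the nose tip; nose 20 mm thick. 0.08 to 0.15 kg. Starts nose down in the holder, leaning 45 degrees, its lowest 60 mm inside
- wand_nose (a point): tip of the thermometer's nose (the sensing end), 85 mm from its centre along its -z; same axes as wand_mid
- holder_mouth (a point): mouth centre of the thermometer's holder: a fixed grey sleeve on a steel foot (110 by 74 mm), leaning 45 degrees towards the foot's -x (roughly to the robot). Inside 34 mm wide, 28 mm deep, 60 mm long, walls 4 mm; the thermometer is loose in it and slides out along its length. A tongue 16 mm wide goes on 42 mm past the mouth under the stick. Axes are the foot's: z up, y across the stick
- holder: the same holder; origin on the table under the sleeve, axes as above
- wand: the same thermometer; origin at the tip of its nose, axes as wand_mid
- plate_base: first chill plate; origin at the centre of its underside
- plate_a: loose chill plate; origin at the centre of its underside
- plate_b: other loose chill plate; origin at the centre of its underside
- cup0: white open plastic cup, 64 mm across the rim, 65 mm high, origin under its centre; leave alone
- cup1: white open plastic cup, 64 mm across the rim, 65 mm high, origin under its centre; leave alone
- cup2: white open plastic cup, 64 mm across the rim, 65 mm high, origin under its centre; leave alone
- cupstack: stack of white cups, 69 mm across, 130 mm high, origin under its centre; leave alone
- jug: steel jug, 110 mm across, 110 mm high, handle towards its +y, origin under its centre; leave alone
- spoon: long white spoon lying on the table, origin on the table below it; leave alone
- jar: glass jar with white lid, 70 mm across, 100 mm high, origin under its centre; leave alone
There are look-alikes about, which are no part of the job. Leave any orange or pink look-alike of the plate_b alone.

How it is judged (in metres and radians):
On the way, in this order (a step that is already met when the one before it is completed fails the run):
1. both loose plates lie squarely on the first plate on the pad, released and at rest (((height (world z) of plate_a_c between 0.04 and 0.05 m and height (world z) of plate_b_c between 0.062 and 0.072 m) or (height (world z) of plate_b_c between 0.04 and 0.05 m and height (world z) of plate_a_c between 0.062 and 0.072 m)) and horizontal distance between plate_base_c and pad_top below 0.03 m and horizontal distance between each of plate_a_c, plate_b_c and plate_base_c below 0.01 m and angle between the y axis of each of plate_a_c, plate_b_c and the y axis of plate_base_c, either way round below 0.15 rad and angle between each of plate_a_c, plate_b_c's own z axis and vertical below 0.1 rad and contact force between each of plate_a, plate_b and the fingers below 0.1 N and linear speed of each of plate_a, plate_b below 0.03 m/s and height (world z) of plate_base_c between 0.018 and 0.028 m), for 0.2 s.
2. the thermometer is gripped and drawn right out of its holder (distance between wand_nose and holder_mouth above 0.045 m and height (world z) of wand_nose above 0.08 m and contact force between wand and holder below 0.05 N and contact force between wand and the fingers above 1 N), for 0.1 s.
At the end, for the whole second after the job is handed in: Loose plates flat on the base plate on the pad, each within 10 mm and 0.15 rad of it, untouched. Fingers hold the thermometer still, nose down within 0.2 rad of vertical, nose within 25 mm of the pile's centre and 30 to 100 mm above its top, touching neither holder nor plates (all of step 1 and angle between wand_mid's own z axis and vertical below 0.2 rad and horizontal distance between wand_nose and plate_base_c below 0.025 m and height (world z) of wand_nose between 0.108 and 0.178 m and height (world z) of wand_mid above 0.178 m and contact force between wand and the fingers above 1 N and contact force between wand and holder below 0.05 N and linear speed of wand below 0.03 m/s and contact force between wand and plate_a below 0.05 N and contact force between wand and plate_b below 0.05 N and contact force between wand and plate_base below 0.05 N); the arm keeps its last pose, push and grip.
It fails at once if a plate or the thermometer is dropped (falls faster than 0.6 m/s while not held) ((linear speed of plate_a above 0.6 m/s and contact force between plate_a and the fingers below 0.05 N) or (linear speed of plate_b above 0.6 m/s and contact force between plate_b and the fingers below 0.05 N) or (linear speed of wand above 0.6 m/s and contact force between wand and the fingers below 0.05 N)).
It fails at once if a cup, the cup stack, the jug, the spoon or the jar is moved by more than 30 mm or a cup, the stack, jug or jar is tipped over (distance of any of cup0, cup1, cup2, cupstack, jug, spoon, jar from where it was at the start of the episode above 0.03 m or angle between any of cup0, cup1, cup2, cupstack, jug, jar's own z axis and vertical above 0.6 rad).
It also fails if it takes over 72 s, if anything falls off the work surface, if the arm or the gripper's body presses on something with over 40 N, if the wrist force passes 120 N, or if a joint passes its speed limit or range.

ROBOT

A 7-joint arm with a two-finger parallel gripper is mounted at the origin on the work surface. World frame = base frame: x ahead of the robot, y to its left, z up, the work surface at z = 0. Lengths are in m, angles in degrees, forces in N, time in s.
With the tool pointing down it reaches from about 0.425 to 0.875 m from the base axis. Payload 4.7 kg.
Tool frame: the origin (TCP) lies on the centre line of the jaws, within the pads' length; the fingertips stand env.nose_length ahead of it and the grasp point (between the pads) lies 8 mm behind it (env.nose_length is the distance from the TCP to the fingertips, in m); y points along the fingers, z is the direction in which the jaws open and shut, and the axes are right-handed (so a half turn about y gives the same grasp; the last joint's range is limited). The gripper opens to 87 mm and grips with 3 to 60 N. Pads are 19 mm wide; open, the fingers measure 117 mm over their backs; the gripper's body (75 mm by 190 mm) begins 51 mm behind the grasp point.
Start: joints at [66.813, 18.392, -4.016, 83.108, 1.295, 78.541, -3.26], TCP at [0.264, -0.594, 0.234] pointing down, gripper open.
Joint ranges: [-163.93, 163.93], [-17.29, 119.83], [-79.2, 71.16], [3.27, 140.29], [-89.18, 269.18], [5.43, 117.66], [-154.24, 154.24]. Speed limits (degrees/s): [147.25, 147.25, 180, 180, 180, 180, 180].

INTERFACE

Orientations are given as [roll, pitch, yaw] about the fixed x, y, z axes, in that order (R = Rz(yaw) Ry(pitch) Rx(roll)).
In Python, from cell import env, read_camera, camera_info, job, models gives the robot as it stands.
- The arm moves only by the tool move_arm, never from a script. Its argument "moves" is a list of rows, each a list of 6 numbers: the shift along the tool's x, y, z in mm, then the turn, a rotation vector about the tool's x, y, z in degrees. In form: [[x, y, z, ax, ay, az], ...]. A call has 1 to 20 rows; each row is the pose to reach, as a shift and turn from the pose commanded when the call began, along the tool's axes at that moment; what a row does not reach only later rows make up. A row lasts 1/12 s, in which the tool goes at most 41.7 mm and 7.16 degrees, less where a joint would pass 70% of its speed; a pose out of reach is approached as far as the arm can. A call with a gripper value outside its range is refused whole. "claw" is the finger opening in mm, from 0 to 87, set as the call begins (left out, the last holds). The fingers move at their own pace and stop on an object; "newtons" is the grip in N (left out, the last holds). Time passes only in rows, so rows that repeat a pose let the fingers close. It gives the time, the measured TCP pose, the force and the opening at its end, in the units of the state.
- env.get_obs(): the state, without advancing time (a new reading comes with each control period).
- read_camera(name): name is "scene" or "side" or "wrist"; returns (picture, depth): 384x512x3 uint8, red, green, blue; 384x512 float32, m along the optical axis (not along the pixel's ray), 0 where there is no reading.
- camera_info(name): a dict with "fx", "fy", "cx", "cy" (pixels), "distortion" ([k1, k2, p1, p2, k3] as OpenCV has them; the pictures are not rectified), "R" (3x3) and "t" (3): a world point X has camera coordinates R X + t. Camera axes: x right, y down, z forward; pixel columns grow to the right and rows downward; lengths in m; the calibration is good to about 2 mm. A picture is of the moment at which its call begins: read the wrist's pose just before it. camera_info takes no time and is no camera call; for the wrist camera it gives the pose at the moment of the call.
- job.sign_off(): hands the job in, once; it reports no verdict.
Trained networks look in the newest picture that a camera, given by its name, has taken for a name from the list of things; names that differ only in an ending like _2 or _b are one class to them, and where a whole thing is asked for, a point or a joint stands for the part that bears it (a point fixed in the world has none). Each returns a list of dicts, best first, with "score" (0 to 1); they miss things now and then, are a little off and sometimes report something else, mostly with a low value. They report only what shows in the picture. A call takes as long as a camera call. They do not tell look-alikes from the thing itself.
- models.spot_in(target, camera): "point" ([x, y, z] in m, in world coordinates, good to about 4 mm: the middle of the surface that is visible of it).
- models.cut_out(target, camera): "mask" (384x512 bool, what is visible of it).
The state is a dict: "time_s": time; "qpos": joint angles; "joint_velocities": joint speeds; "effort": joint torques, N m; "tool_pos": TCP position; "tool_rot": TCP orientation; "force": force on the tool from outside, world axes, zero at the start; "wrist_torque": the same for the moment, N m; "grip_width": finger opening in m.
Only numpy, scipy, OpenCV 4.12 (cv2) and the standard library are available. Lean on these libraries where they do the work, as an engineer would, in place of code of your own. Each camera call takes 0.05 s, during which the arm holds its last target.

## Working session

There is one attempt and no reset: what is moved stays moved. The work goes in short steps, Python scripts to look and compute and a tool call to move; the robot and the scene stay as the last step left them, time stands still between calls to the robot, and variables do not carry over. Pictures are saved under pics/ and viewed, and the job is handed in when it is done.

Besides the shell and the picture viewer there is one more tool, called after ">>>" by a JSON object that holds its "op" and its "data". move_arm: Moves the arm, as the interface text tells. Its arguments: {"type":"object","properties":{"moves":{"type":"array","items":{"type":"array","items":{"type":"number"}}},"claw":{"type":"number"},"newtons":{"type":"number"}},"required":["moves"]}

```bash
ls; mkdir -p pics; python3 - <<'E'
from cell import env, read_camera, camera_info, job, models
import cv2, numpy as np
o=env.get_obs(); print(o, env.nose_length)
for n in ["scene","side"]:
    p,d=read_camera(n); cv2.imwrite(f"pics/{n}0.png",p[:,:,::-1]); np.save(f"pics/{n}0.npy",d)
    c=camera_info(n); print(n,c)
    for t in ["plate_a","plate_base","wand","holder","pad_top","wand_nose","holder_mouth"]:
        try: print(t,[(np.round(r["point"],3).tolist(),round(r["score"],2)) for r in models.spot_in(t,n)])
        except Exception as e: print(t,e)
E
```

```text
pics
{'time_s': 0.0, 'qpos': array([66.81210305, 18.44016373, -4.01671468, 83.17436703,  1.29559688,
       78.54108109, -3.26158142]), 'joint_velocities': array([-0.01427322,  0.03802527, -0.01152113, -0.11520865,  0.00594643,
       -0.00528444, -0.00263742]), 'effort': array([ 2.99601033e-04, -4.91286242e+01, -4.04215157e-01, -3.12530386e+01,
       -6.40545739e-02,  4.34926932e-02,  1.50933452e-04]), 'tool_pos': array([ 0.26408149, -0.59335509,  0.23245384]), 'tool_rot': array([-9.01103298e+01, -5.94903659e-03, -1.56002699e+02]), 'force': array([ 0.28552164, -0.23862851,  0.37287171]), 'wrist_torque': array([ 0.00677874,  0.02169427, -0.01315153]), 'grip_width': 0.08687259600329447} 0.011
scene {'fx': 349.91013743909934, 'fy': 349.91013743909934, 'cx': 249.45621581510648, 'cy': 192.71764490479615, 'distortion': array([-0.00994676,  0.        ,  0.        ,  0.        ,  0.        ]), 'R': array([[ 0.3155051 ,  0.94891551,  0.00398502],
       [ 0.7838248 , -0.25824241, -0.56473847],
       [-0.53485999,  0.18130142, -0.82526031]]), 't': array([-0.15909187, -0.379617  ,  1.4795643
[... 623 characters left out ...]
2, 0.        , 0.        , 0.        , 0.        ]), 'R': array([[-0.88907132, -0.4577208 ,  0.00662273],
       [-0.33781612,  0.64626937, -0.68426323],
       [ 0.30892145, -0.61059608, -0.72920502]]), 't': array([0.49781061, 0.23573066, 1.36086321])}
plate_a [([0.441, -0.292, 0.023], 0.81), ([0.305, -0.296, 0.022], 0.73), ([0.357, -0.103, 0.021], 0.71), ([0.627, -0.215, 0.021], 0.68), ([0.396, -0.443, 0.018], 0.61)]
plate_base [([0.515, -0.009, 0.036], 0.59)]
wand [([0.528, 0.276, 0.122], 0.62)]
holder [([0.582, 0.283, 0.009], 0.7)]
pad_top [([0.491, 0.019, 0.015], 0.71), ([0.444, -0.295, 0.022], 0.67)]
wand_nose [([0.534, 0.276, 0.121], 0.84)]
holder_mouth [([0.584, 0.277, 0.006], 0.95)]
```

View pics/scene0.png

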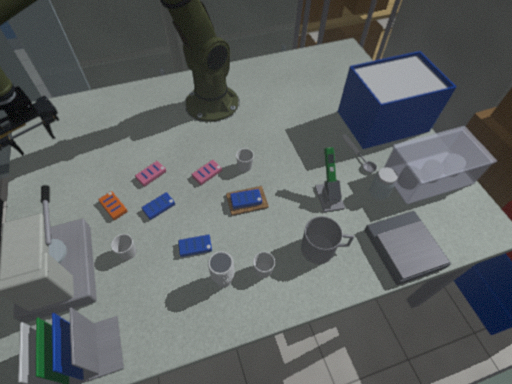

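View pics/side0.png

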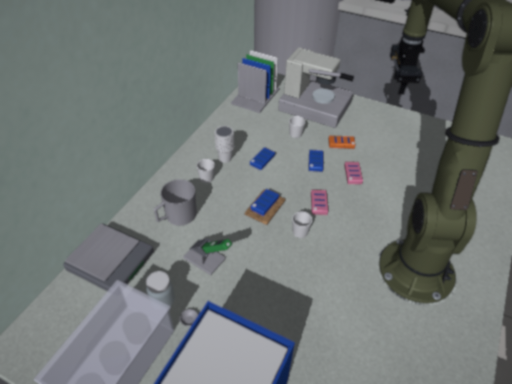

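Scene view: base plate on the pad is at (246,199). The candidates for a loose plate are blue (159,206), blue (196,245), orange (112,205), pink (150,173) and pink (206,172). I choose the two blue ones, and check them below in close crops.

```bash
cat > h.py <<'E'
from cell import env, read_camera, camera_info, job, models
import cv2, numpy as np
from scipy.spatial.transform import Rotation as Rn
def ray_plane(c,uv,z):
    K=np.array([[c['fx'],0,c['cx']],[0,c['fy'],c['cy']],[0,0,1]])
    uv=np.asarray(uv,float).reshape(-1,1,2)
    n=cv2.undistortPoints(uv,K,np.asarray(c['distortion'])).reshape(-1,2)
    d=np.c_[n,np.ones(len(n))]@c['R']          # R^T d
    o=-c['R'].T@c['t']
    s=(z-o[2])/d[:,2]
    return o+s[:,None]*d
def depth_pts(c,d,mask):
    v,u=np.nonzero(mask&(d>0))
    K=np.array([[c['fx'],0,c['cx']],[0,c['fy'],c['cy']],[0,0,1]])
    n=cv2.undistortPoints(np.c_[u,v].astype(float).reshape(-1,1,2),K,np.asarray(c['distortion'])).reshape(-1,2)
    P=np.c_[n,np.ones(len(n))]*d[v,u][:,None]
    return (P-c['t'])@c['R']
def blobs(p,lo,hi,amin=60):
    hsv=cv2.cvtColor(p,cv2.COLOR_RGB2HSV); m=cv2.inRange(hsv,np.array(lo),np.array(hi))
    n,l,s,cc=cv2.connectedComponentsWithStats(m)
    return [(l==i,cc[i],s[i,4]) for i in range(1,n) if s[i,4]>=amin]
BLUE=((105,130,60),(125,255,255))
def proj(c,P):
    K=np.array([[c['fx'],0,c['cx']],[0,c['fy'],c['cy']],[0,0,1]])
    return cv2.projectPoints(np.asarray(P,float).reshape(-1,1,3),cv2.Rodrigues(c['R'])[0],c['t'],K,np.asarray(c['distortion']))[0].reshape(-1,2)
def topose(x,y,z,rpy):
    """shift mm / rotvec deg from present tool pose"""
    o=env.get_obs(); R0=Rn.from_euler('xyz',o['tool_rot'],degrees=True); R1=Rn.from_euler('xyz',rpy,degrees=True)
    return np.round(R0.inv().apply(np.array([x,y,z])-o['tool_pos'])*1000,1), np.round((R0.inv()*R1).as_rotvec(degrees=True),2)
E
python3 - <<'E'
from h import *
for n in ["scene","side"]:
    p,d=read_camera(n);c=camera_info(n)
    for m,cc,a in blobs(p,*BLUE):
        if a>900: continue
        P=depth_pts(c,d,m)
        cn=cv2.findContours(m.astype(np.uint8),0,1)[0][0].reshape(-1,2)
        W=ray_plane(c,cn,0.022)[:,:2]; r=cv2.minAreaRect((W*1000).astype(np.float32))
        print(n,cc.round(),a,P.mean(0).round(4),np.median(P[:,2]).round(3),[np.round(q,1) for q in r])
    # table
    P=depth_pts(c,d,np.ones_like(d,bool)); s=(P[:,0]>.4)&(P[:,0]<.6)&(abs(P[:,1]+.15)<.06)&(P[:,2]<.015); print(n,"table z",np.median(P[s,2]))
s=read_camera("scene")[0]
cv2.imwrite("pics/crop0.png",cv2.resize(s[150:280,90:350],(780,390),interpolation=cv2.INTER_CUBIC)[:,:,::-1])
s=read_camera("side")[0]
cv2.imwrite("pics/crop1.png",cv2.resize(s[110:290,160:400],(800,600),interpolation=cv2.INTER_CUBIC)[:,:,::-1])
p,d=read_camera("wrist");cv2.imwrite("pics/wrist0.png",p[:,:,::-1]);c=camera_info("wrist");o=env.get_obs()
R=Rn.from_euler('xyz',o['tool_rot'],degrees=True).as_matrix()
print("cam in tool",R.T@(-c['R'].T@c['t']-o['tool_pos']),(c['R']@R).round(3),c['fx'])
E
```

```text
scene [245. 198.] 381 [ 0.5242 -0.0222  0.0344] 0.035 [array([517.1, -17.9]), array([98.5, 56.4]), np.float64(82.9)]
scene [157. 206.] 396 [ 0.4537 -0.3056  0.0223] 0.023 [array([ 452.4, -303.7]), array([56.7, 96.2]), np.float64(21.4)]
scene [194. 245.] 466 [ 0.6324 -0.2236  0.0225] 0.023 [array([ 632.5, -221.7]), array([96.1, 53.7]), np.float64(82.8)]
scene table z 0.0011967217678747863
side [261.  72.] 217 [ 0.8148 -0.58    0.1304] 0.154 [array([ 867. , -720.4]), array([102.9, 329.7]), np.float64(47.7)]
side [262. 158.] 263 [ 0.6248 -0.2145  0.0219] 0.023 [array([ 625. , -214.4]), array([107.1,  51.5]), np.float64(83.1)]
side [316. 160.] 250 [ 0.443  -0.2962  0.0221] 0.023 [array([ 444.9, -295.8]), array([ 47.8, 107.6]), np.float64(21.1)]
side [265. 202.] 358 [ 0.5164 -0.0135  0.0339] 0.035 [array([522.1, -23.8]), array([109.6,  53.6]), np.float64(83.8)]
side table z 0.0014294789184122719
cam in tool [-0.06766385 -0.15232127  0.00035232] [[-0.001 -0.001  1.   ]
 [ 0.969 -0.245  0.001]
 [ 0.245  0.969  0.001]] 283.29483398486076
```

View pics/crop0.png

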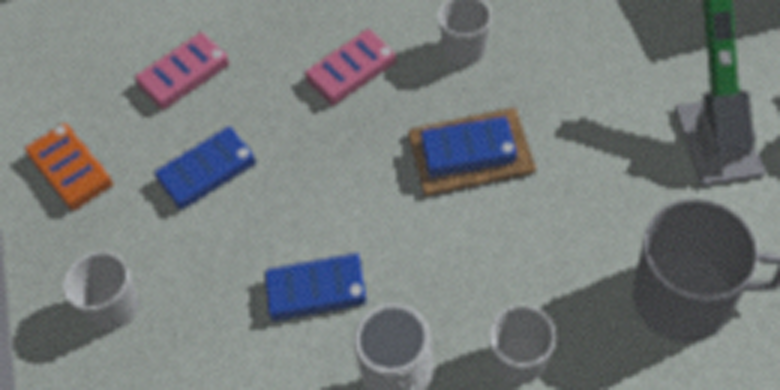

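View pics/crop1.png

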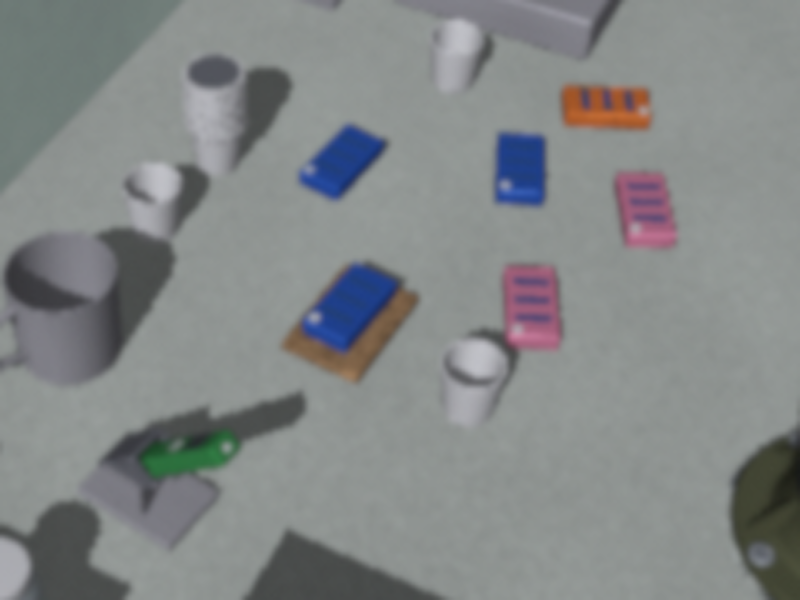

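View pics/wrist0.png

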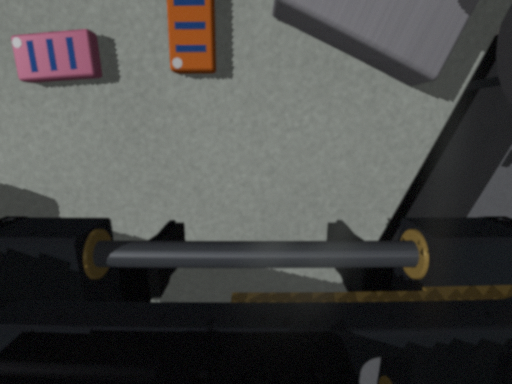

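Crops confirm it. The loose blue plates are at scene (157,206) and (194,245), the base plate on cork is at (245,198), and the pink and orange look-alikes carry blue bars. Next I'll measure the obstacles, since the cup stack is close to one plate.

```bash
python3 - <<'E'
from h import *
for n in ["scene","side"]:
    p,d=read_camera(n);c=camera_info(n)
    for t in ["cup0","cupstack","jug","spoon","jar","wand_mid"]:
        for r in models.cut_out(t,n)[:5]:
            if r["score"]<.3: continue
            P=depth_pts(c,d,r["mask"]); 
            top=P[P[:,2]>np.percentile(P[:,2],97)-.006]
            print(n,t,round(r["score"],2),"rng",np.percentile(P,3,axis=0).round(3),np.percentile(P,97,axis=0).round(3),"top",((top.max(0)+top.min(0))/2).round(3))
    # green wand
    for m,cc,a in blobs(p,(50,100,40),(75,255,255),40):
        P=depth_pts(c,d,m); 
        if P[:,2].max()<.25 and P[:,1].mean()>0: 
            u,s,v=np.linalg.svd(P-P.mean(0)); print("green",cc,a,P.mean(0).round(3),v[0].round(3),P.min(0).round(3),P.max(0).round(3))
E
```

```text
scene cup0 0.93 rng [ 0.553 -0.453  0.003] [ 0.611 -0.398  0.067] top [ 0.581 -0.426  0.065]
scene cup0 0.83 rng [ 0.738 -0.072  0.001] [ 0.797 -0.016  0.067] top [ 0.768 -0.045  0.065]
scene cup0 0.75 rng [ 0.341 -0.001  0.009] [0.399 0.053 0.066] top [0.372 0.026 0.064]
scene cupstack 0.56 rng [ 0.733 -0.198  0.036] [ 0.793 -0.139  0.134] top [ 0.759 -0.168  0.131]
scene jug 0.73 rng [0.704 0.088 0.003] [0.808 0.211 0.111] top [0.755 0.14  0.109]
scene spoon 0.78 rng [0.365 0.431 0.003] [0.537 0.477 0.022] top [0.452 0.45  0.019]
scene jar 0.92 rng [0.597 0.403 0.006] [0.657 0.46  0.103] top [0.624 0.435 0.101]
scene wand_mid 0.79 rng [0.502 0.251 0.083] [0.576 0.281 0.155] top [0.504 0.271 0.154]
scene wand_mid 0.6 rng [0.544 0.222 0.006] [0.644 0.282 0.084] top [0.592 0.262 0.084]
green [329.82386364 165.06818182] 176 [0.541 0.264 0.117] [ 0.707 -0.096 -0.701] [0.5   0.25  0.078] [0.58  0.284 0.16 ]
side cup0 0.65 rng [0.538 0.234 0.006] [0.636 0.297 0.084] top [0.587 0.26  0.084]
side cup0 0.63 rng [ 0.552 -0.459  0.008] [ 0.609 -0.397  0.068] top [ 0.581 -0.426  0.067]
side cupstack 0.72 rng [ 0.726 -0.192  0.008] [ 0.784 -0.135  0.135] top [ 0.76  -0.169  0.133]
side jug 0.73 rng [0.702 0.087 0.005] [0.806 0.212 0.112] top [0.754 0.139 0.111]
side jug 0.38 rng [0.492 0.249 0.064] [0.589 0.285 0.156] top [0.499 0.272 0.154]
side spoon 0.59 rng [ 0.505  0.43  -0.   ] [0.544 0.477 0.017] top [0.488 0.485 0.116]
side jar 0.73 rng [0.588 0.41  0.026] [0.646 0.468 0.107] top [0.598 0.451 0.119]
side wand_mid 0.79 rng [0.492 0.253 0.071] [0.586 0.285 0.156] top [0.501 0.272 0.154]
side wand_mid 0.37 rng [ 0.414 -0.347  0.011] [ 0.475 -0.255  0.028] top [ 0.445 -0.303  0.026]
green [215.5025641  246.28717949] 195 [0.534 0.276 0.12 ] [ 0.707 -0.061 -0.704] [0.491 0.252 0.068] [0.586 0.287 0.159]
```

```bash
python3 -c "
from h import *
print(topose(.467,-.347,.2,[-90,0,-68.6]))"
```

```text
(array([-285.6,   33.5, -143.1]), array([-0.00e+00, -8.74e+01,  1.00e-02]))
```

>>> {"op": "move_arm", "data": {"moves": [[-286,33,-143,0,-87.4,0],[-286,33,-143,0,-87.4,0],[-286,33,-143,0,-87.4,0],[-286,33,-143,0,-87.4,0],[-286,33,-143,0,-87.4,0],[-286,33,-143,0,-87.4,0],[-286,33,-143,0,-87.4,0],[-286,33,-143,0,-87.4,0],[-286,33,-143,0,-87.4,0],[-286,33,-143,0,-87.4,0],[-286,33,-143,0,-87.4,0],[-286,33,-143,0,-87.4,0],[-286,33,-143,0,-87.4,0],[-286,33,-143,0,-87.4,0],[-286,33,-143,0,-87.4,0]], "claw": 80, "newtons": 40}}

```text
time_s: 3.0
tool_pos: [0.4674, -0.347, 0.2006]
tool_rot: [-90.0, -0.0, -68.8]
force: [0.1, 0.9, 0.4]
grip_width: 0.0798
```

```bash
cat > w.py <<'E'
from h import *
import sys
def wplate(name,z=0.022,near=None):
    p,d=read_camera("wrist");c=camera_info("wrist")
    cv2.imwrite(f"pics/{name}.png",p[:,:,::-1])
    for m,cc,a in blobs(p,*BLUE,amin=1200):
        mm=cv2.morphologyEx(m.astype(np.uint8),cv2.MORPH_CLOSE,np.ones((15,15)))
        P=depth_pts(c,d,m)
        top=P[P[:,2]>z-.006]
        cn=max(cv2.findContours(mm,0,1)[0],key=len).reshape(-1,2)
        W=ray_plane(c,cn,z)[:,:2]; r=cv2.minAreaRect((W*1000).astype(np.float32))
        rt=cv2.minAreaRect((top[:,:2]*1000).astype(np.float32))
        print(cc.round(),a,"zmed",np.median(P[:,2]).round(4),"plane",[np.round(q,1) for q in r],"depth",[np.round(q,1) for q in rt])
E
python3 - <<'E'
from w import *
o=env.get_obs();print(o['time_s'],o['tool_pos'],o['tool_rot'],o['qpos'].round(1))
wplate("w1")
E
```

```text
3.0 [ 0.46737125 -0.3470283   0.20061988] [-8.99987667e+01 -7.99800675e-03 -6.87860586e+01] [ 54.9  12.7 -24.   95.    5.4  73.4  51. ]
[421. 132.] 3942 zmed 0.0232 plane [array([ 626.2, -222.4]), array([98., 57.]), np.float64(83.6)] depth [array([ 628.6, -222.9]), array([97.5, 53.2]), np.float64(83.1)]
[252. 142.] 3741 zmed 0.0231 plane [array([ 448.5, -305.3]), array([52., 97.]), np.float64(20.9)] depth [array([ 448.3, -305.2]), array([52.2, 97.2]), np.float64(20.8)]
```

View pics/w1.png

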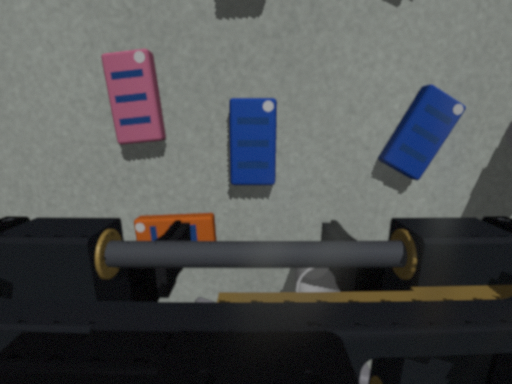

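```bash
python3 -c "
from h import *
print(topose(.4484,-.3053,.07,[-90,0,-69.1]));print(topose(.4484,-.3053,.014,[-90,0,-69.1]))"
```

```text
(array([-45.8, 130.6,  -2.6]), array([-0.  ,  0.34,  0.01]))
(array([-45.8, 186.6,  -2.6]), array([-0.  ,  0.34,  0.01]))
```

>>> {"op": "move_arm", "data": {"moves": [[-46,40,-2.6,0,0.4,0],[-46,80,-2.6,0,0.4,0],[-46,120,-2.6,0,0.4,0],[-46,145,-2.6,0,0.4,0],[-46,165,-2.6,0,0.4,0],[-46,178,-2.6,0,0.4,0],[-46,186,-2.6,0,0.4,0],[-46,186,-2.6,0,0.4,0],[-46,186,-2.6,0,0.4,0]]}}

```text
time_s: 3.8
tool_pos: [0.4491, -0.3056, 0.0155]
tool_rot: [-89.9, -0.1, -69.0]
force: [0.8, -0.4, -0.3]
grip_width: 0.0798
```

Closing gently, with a moderate grip.

>>> {"op": "move_arm", "data": {"moves": [[0,0,0,0,0,0],[0,0,0,0,0,0],[0,0,0,0,0,0],[0,0,0,0,0,0],[0,0,0,0,0,0],[0,0,0,0,0,0]], "claw": 40, "newtons": 30}}

```text
time_s: 4.3
tool_pos: [0.4484, -0.3053, 0.015]
tool_rot: [-90.0, -0.0, -69.0]
force: [-1.3, 0.5, 2.4]
grip_width: 0.0539
```

```bash
python3 -c "
from h import *
print(topose(.508,-.12,.22,[-90,0,-96.7]))"
```

```text
(array([-151.5, -205.1,  122.1]), array([-1.000e-02,  2.769e+01,  4.000e-02]))
```

>>> {"op": "move_arm", "data": {"moves": [[0,-15,0,0,0,0],[0,-40,0,0,0,0],[0,-75,0,0,0,0],[-30,-110,24,0,5,0],[-60,-145,48,0,11,0],[-90,-180,72,0,17,0],[-120,-205,97,0,23,0],[-140,-205,113,0,27.7,0],[-151,-205,122,0,27.7,0],[-151,-205,122,0,27.7,0],[-151,-205,122,0,27.7,0],[-151,-205,122,0,27.7,0]]}}

```text
time_s: 5.3
tool_pos: [0.5074, -0.1211, 0.2189]
tool_rot: [-90.1, -0.0, -96.7]
force: [-0.4, -0.8, -0.7]
grip_width: 0.0539
```

```bash
python3 - <<'E'
from w import *
o=env.get_obs();print(o['time_s'],o['tool_pos'],o['tool_rot'],o['grip_width'],o['qpos'].round(1))
wplate("w2",.034)
E
```

```text
5.3 [ 0.50740092 -0.12105191  0.21892211] [-9.00699412e+01 -4.74310930e-02 -9.67091452e+01] 0.053927812660388014 [ 40.5   5.  -31.5 101.4   2.7  74.4   1.6]
[256.  92.] 4036 zmed 0.0349 plane [array([521.3, -20.5]), array([96.9, 52.3]), np.float64(83.3)] depth [array([521.4, -20.4]), array([97.3, 52.4]), np.float64(83.4)]
[253. 199.] 7843 zmed 0.2267 plane [array([ 505.1, -144.1]), array([108.3, 124. ]), np.float64(83.3)] depth [array([510.5, -94.1]), array([45.9, 56.8]), np.float64(83.6)]
[255. 278.] 2136 zmed 0.2269 plane [array([ 492.5, -252.9]), array([ 34.5, 118.8]), np.float64(83.3)] depth [array([ 508.4, -121.5]), array([53.5, 51.3]), np.float64(82.9)]
```

View pics/w2.png

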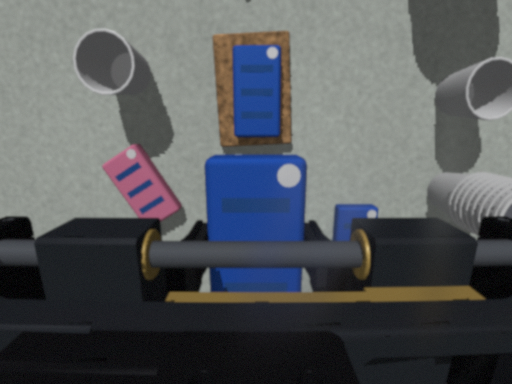

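Base plate at (257,92), held plate with its front edge at row ~155. I'm checking where the held plate sits in the jaws.

```bash
python3 - <<'E'
from w import *
p,d=read_camera("wrist");c=camera_info("wrist");o=env.get_obs()
bl=blobs(p,*BLUE,amin=1200);R=Rn.from_euler('xyz',o['tool_rot'],degrees=True)
m=[b for b in bl if 180<b[1][1]<230][0][0]
v,u=np.nonzero(m); s=(u>225)&(u<270)
W=ray_plane(c,[[256,np.array([v[u==k].min() for k in range(225,270)]).mean()],[u[(v>185)&(v<200)].min(),190],[u[(v>185)&(v<200)].max(),190]],.2265)
print(R.inv().apply(W-o['tool_pos'])*1000)
print(topose(.5214,-.0205,.08,[-90,0,-96.65]))
E
```

```text
[[-51.9112451   -7.86617483   1.25234526]
 [-33.65094443  -7.8157843  -24.90523106]
 [-33.71571594  -7.90287944  26.41281071]]
(array([-102.5,  138.6,    2.3]), array([ 0.1 , -0.2 ,  0.02]))
```

>>> {"op": "move_arm", "data": {"moves": [[-40,30,1,0,0,0],[-80,60,2,0,0,0],[-101,90,2.3,0,0,0],[-101,120,2.3,0,0,0],[-101,140,2.3,0,0,0],[-101,152,2.3,0,0,0],[-101,160,2.3,0,0,0],[-101,165,2.3,0,0,0],[-101,167,2.3,0,0,0],[-101,167,2.3,0,0,0]]}}

```text
time_s: 6.23
tool_pos: [0.5228, -0.0212, 0.0532]
tool_rot: [-89.9, -0.0, -96.8]
force: [0.4, -0.4, -0.6]
grip_width: 0.0539
```

```bash
python3 - <<'E'
from w import *
o=env.get_obs();print(o['tool_pos'],o['tool_rot'],o['force'])
for n in ["side"]:
    p,d=read_camera(n); cv2.imwrite("pics/s1.png",cv2.resize(p[160:250,220:320],(800,720)[:2],interpolation=cv2.INTER_CUBIC)[:600,:,::-1])
E
```

```text
[ 0.52284392 -0.02116505  0.05320469] [-8.99223544e+01 -1.49189323e-02 -9.67907500e+01] [ 0.37740643 -0.35441733 -0.59198793]
```

View pics/s1.png

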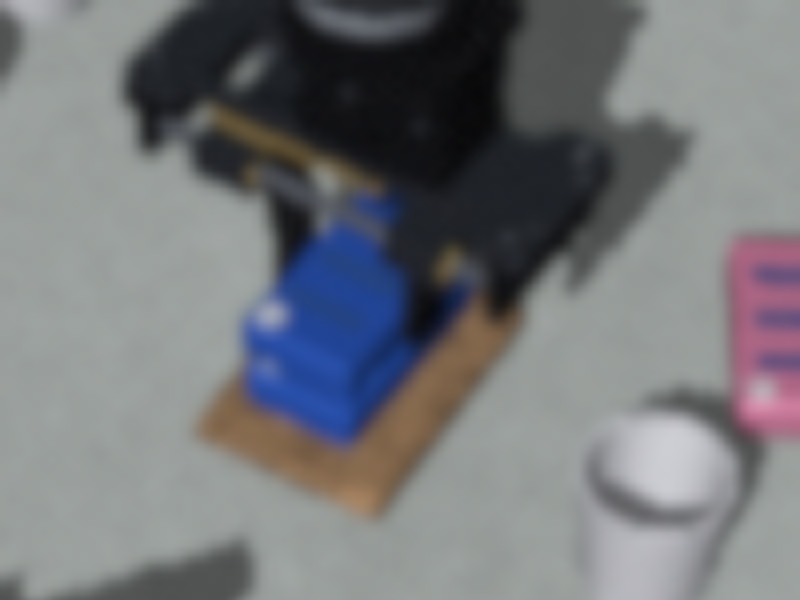

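The held plate is directly above the base plate and aligned, about 4 mm up. Lowering it to contact.

>>> {"op": "move_arm", "data": {"moves": [[0,1,1,0,0,0],[0,2,1,0,0,0],[0,3,1,0,0,0],[0,3,1,0,0,0]]}}

```text
time_s: 6.62
tool_pos: [0.5232, -0.0205, 0.0497]
tool_rot: [-90.0, -0.0, -96.7]
force: [-0.4, -0.5, -0.6]
grip_width: 0.0535
```

>>> {"op": "move_arm", "data": {"moves": [[0,0,-1.5,0,0,0],[0,0.6,-1.5,0,0,0],[0,1.0,-1.5,0,0,0],[0,1.0,-1.5,0,0,0]]}}

```text
time_s: 6.95
tool_pos: [0.5214, -0.0202, 0.049]
tool_rot: [-90.0, -0.0, -96.7]
force: [-2.9, 0.7, 5.0]
grip_width: 0.0537
```

>>> {"op": "move_arm", "data": {"moves": [[0,0,0,0,0,0],[0,0,0,0,0,0],[0,0,0,0,0,0]], "claw": 76}}

```text
time_s: 7.2
tool_pos: [0.5219, -0.0203, 0.0485]
tool_rot: [-90.0, 0.0, -96.7]
force: [0.2, 0.2, 0.2]
grip_width: 0.0664
```

```bash
python3 -c "
from h import *
print(env.get_obs()['grip_width'],topose(.623,-.272,.2,[-90,0,-96.7]))"
```

```text
0.06637917403162391 (array([ 238.2, -151.4,  129.9]), array([-0.03, -0.01, -0.  ]))
```

>>> {"op": "move_arm", "data": {"moves": [[0,0,0,0,0,0],[0,-25,0,0,0,0],[0,-60,0,0,0,0],[0,-100,0,0,0,0],[20,-130,10,0,0,0],[50,-151,27,0,0,0],[85,-151,46,0,0,0],[120,-151,65,0,0,0],[155,-151,84,0,0,0],[190,-151,103,0,0,0],[220,-151,120,0,0,0],[238,-151,130,0,0,0],[238,-151,130,0,0,0],[238,-151,130,0,0,0],[238,-151,130,0,0,0]]}}

```text
time_s: 8.45
tool_pos: [0.623, -0.2702, 0.1992]
tool_rot: [-90.0, 0.1, -96.6]
force: [-0.4, 0.3, 0.7]
grip_width: 0.0759
```

```bash
python3 - <<'E'
from w import *
o=env.get_obs();print(o['time_s'],o['tool_pos'],o['tool_rot'],o['grip_width'],o['qpos'].round(1))
wplate("w3",.022)
p,d=read_camera("side");cv2.imwrite("pics/s2.png",p[:,:,::-1])
E
```

```text
8.45 [ 0.62296175 -0.2702257   0.19916741] [-9.00351692e+01  8.05989671e-02 -9.66307662e+01] 0.07586166099345676 [ 41.6  25.3 -27.9  80.3  11.8  77.3   6.8]
[256. 140.] 3756 zmed 0.0235 plane [array([ 630.8, -221.9]), array([97.6, 51.8]), np.float64(83.0)] depth [array([ 630.9, -221.9]), array([97.7, 51.8]), np.float64(82.9)]
```

View pics/w3.png

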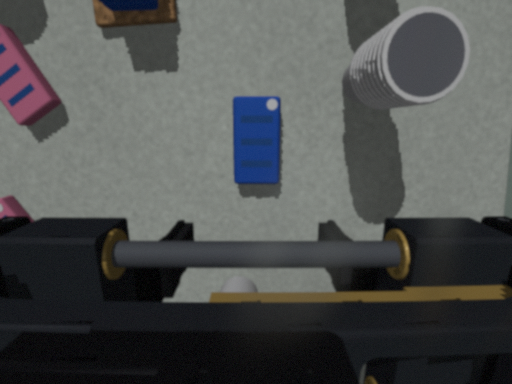

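View pics/s2.png

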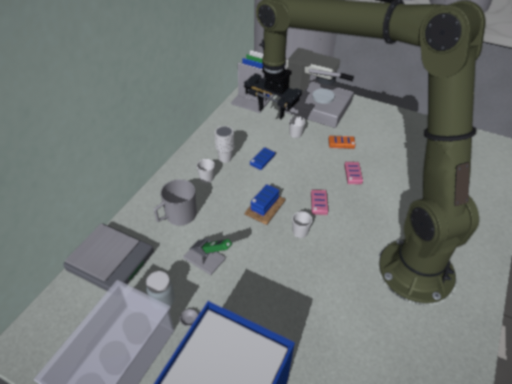

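```bash
python3 -c "
from h import *
print(topose(.6281,-.2437,.014,[-90,0,-97]))"
```

```text
(array([-26.2, 185.8,   2. ]), array([-0.  ,  0.45, -0.04]))
```

>>> {"op": "move_arm", "data": {"moves": [[-27,20,2,0,0.3,0],[-27,60,2,0,0.3,0],[-27,100,2,0,0.3,0],[-27,135,2,0,0.3,0],[-27,160,2,0,0.3,0],[-27,175,2,0,0.3,0],[-27,184,2,0,0.3,0],[-27,185,2,0,0.3,0],[-27,185,2,0,0.3,0]], "claw": 80}}

```text
time_s: 9.3
tool_pos: [0.629, -0.245, 0.0157]
tool_rot: [-89.9, -0.0, -97.0]
force: [0.6, 0.4, 0.0]
grip_width: 0.08
```

>>> {"op": "move_arm", "data": {"moves": [[0,0,0,0,0,0],[0,0,0,0,0,0],[0,0,0,0,0,0],[0,0,0,0,0,0],[0,0,0,0,0,0],[0,0,0,0,0,0]], "claw": 40, "newtons": 35}}

```text
time_s: 9.8
tool_pos: [0.628, -0.2455, 0.0152]
tool_rot: [-90.0, -0.0, -97.0]
force: [-2.0, -0.0, 3.4]
grip_width: 0.0536
```

```bash
python3 -c "
from h import *
print(topose(.504,-.1645,.26,[-90,0,-96.65]))"
```

```text
(array([ -65.1, -244.9, -133. ]), array([-0.  , -0.36,  0.03]))
```

>>> {"op": "move_arm", "data": {"moves": [[0,-15,0,0,0,0],[0,-40,0,0,0,0],[0,-75,0,0,0,0],[0,-115,0,0,0,0],[-10,-150,-20,0,0,0],[-20,-185,-40,0,0,0],[-35,-210,-65,0,0,0],[-50,-235,-95,0,0,0],[-60,-245,-120,0,0,0],[-65,-245,-133,0,-0.3,0],[-65,-245,-133,0,-0.3,0],[-65,-245,-133,0,-0.3,0],[-65,-245,-133,0,-0.3,0]]}}

```text
time_s: 10.88
tool_pos: [0.5043, -0.165, 0.2596]
tool_rot: [-90.0, -0.0, -96.7]
force: [0.3, -0.5, -2.0]
grip_width: 0.054
```

```bash
python3 - <<'E'
from w import *
o=env.get_obs();print(o['time_s'],o['tool_pos'],o['tool_rot'],o['grip_width'],o['qpos'].round(1))
wplate("w4",.056)
p,d=read_camera("wrist");c=camera_info("wrist");R=Rn.from_euler('xyz',o['tool_rot'],degrees=True)
m=[b for b in blobs(p,*BLUE,amin=1200) if 115<b[1][1]<230][0][0]
v,u=np.nonzero(m)
W=ray_plane(c,[[256,np.array([v[u==k].min() for k in range(225,270)]).mean()],[u[(v>185)&(v<200)].min(),190],[u[(v>185)&(v<200)].max(),190]],o['tool_pos'][2]+.007)
print(R.inv().apply(W-o['tool_pos'])*1000)
E
```

```text
10.8833 [ 0.50428176 -0.16496516  0.25955021] [-8.99787984e+01 -1.95640568e-02 -9.67300968e+01] 0.054006418474797806 [ 44.9   4.8 -31.2  96.9   2.5  79.    6.5]
[255.  55.] 3897 zmed 0.0568 plane [array([522.5, -21.2]), array([98.7, 52.2]), np.float64(83.3)] depth [array([522.6, -20.3]), array([98. , 52.4]), np.float64(83.3)]
[253. 177.] 12297 zmed 0.2672 plane [array([ 504.9, -165.7]), array([167.1, 130.6]), np.float64(83.3)] depth [array([ 509.3, -126.2]), array([68.8, 58. ]), np.float64(83.9)]
[256. 277.] 1850 zmed 0.2672 plane [array([ 489.9, -304.4]), array([ 31.5, 125.5]), np.float64(83.3)] depth [array([ 505.7, -164. ]), array([51.7, 51.4]), np.float64(83.3)]
[[-73.1047207   -7.02445957   1.36055907]
 [-33.61902487  -7.02066308 -24.81564878]
 [-33.66930975  -7.00184529  26.08442492]]
```

View pics/w4.png

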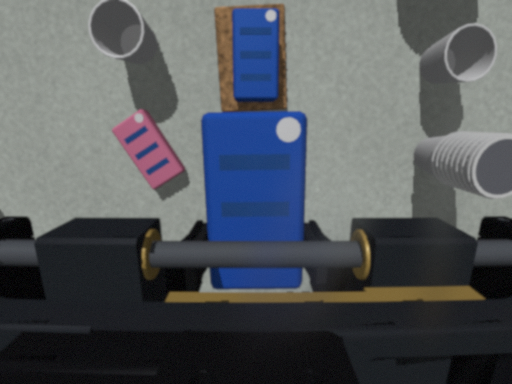

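```bash
python3 -c "
from h import *
print(topose(.5192,-.0444,.0712,[-90,0,-96.7]))"
```

```text
(array([-121.3,  187.8,    0.7]), array([ 0.04, -0.03, -0.04]))
```

>>> {"op": "move_arm", "data": {"moves": [[-40,30,0,0,0,0],[-80,60,0,0,0,0],[-110,95,0.5,0,0,0],[-121,130,0.5,0,0,0],[-121,155,0.5,0,0,0],[-121,170,0.5,0,0,0],[-121,178,0.5,0,0,0],[-121,183,0.5,0,0,0],[-121,184,0.5,0,0,0],[-121,184,0.5,0,0,0]]}}

```text
time_s: 11.82
tool_pos: [0.5197, -0.045, 0.0763]
tool_rot: [-89.9, 0.0, -96.8]
force: [0.1, 0.9, -2.3]
grip_width: 0.0536
```

```bash
python3 - <<'E'
from w import *
o=env.get_obs();print(o['tool_pos'],o['tool_rot'],o['force'])
p,d=read_camera("side"); cv2.imwrite("pics/s3.png",cv2.resize(p[160:235,220:320],(800,600),interpolation=cv2.INTER_CUBIC)[:,:,::-1])
E
```

```text
[ 0.5196943  -0.04497762  0.07633995] [-8.99153152e+01  8.52926091e-03 -9.67732309e+01] [ 0.12180878  0.86544992 -2.31044542]
```

View pics/s3.png

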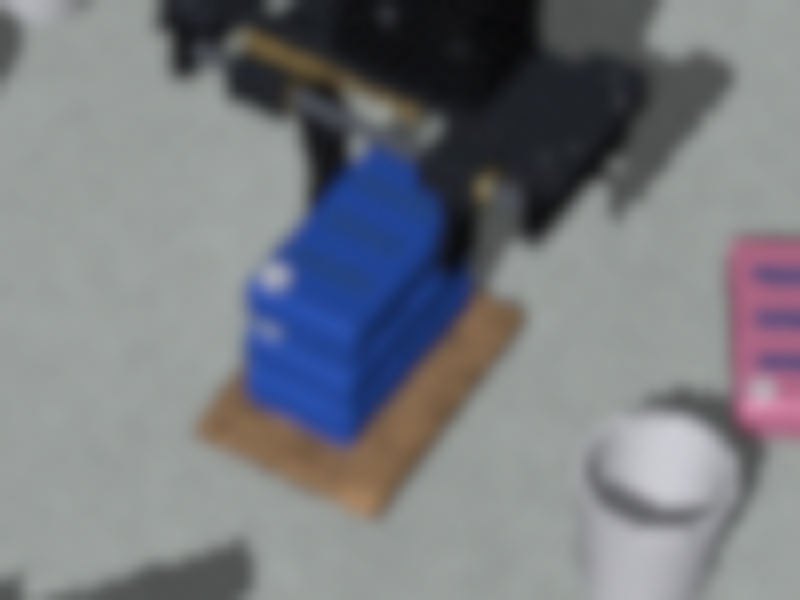

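Edges are aligned and there are about 5 mm to go.

>>> {"op": "move_arm", "data": {"moves": [[0,1.5,0,0,0,0],[0,3,0,0,0,0],[0,4,0,0,0,0],[0,4.5,0,0,0,0],[0,4.5,0,0,0,0]]}}

```text
time_s: 12.28
tool_pos: [0.5187, -0.0445, 0.0712]
tool_rot: [-90.0, -0.0, -96.7]
force: [-0.2, -0.1, -1.4]
grip_width: 0.054
```

>>> {"op": "move_arm", "data": {"moves": [[0,0.5,0,0,0,0],[0,1,0,0,0,0],[0,1,0,0,0,0]]}}

```text
time_s: 12.53
tool_pos: [0.5187, -0.0445, 0.0711]
tool_rot: [-90.0, -0.0, -96.7]
force: [-3.0, -0.7, 6.6]
grip_width: 0.0538
```

>>> {"op": "move_arm", "data": {"moves": [[0,0,0,0,0,0],[0,0,0,0,0,0],[0,0,0,0,0,0],[0,0,0,0,0,0],[0,-20,0,0,0,0],[0,-55,0,0,0,0],[20,-95,0,0,0,0],[50,-130,0,0,0,0],[70,-150,0,0,0,0],[70,-150,0,0,0,0],[70,-150,0,0,0,0]], "claw": 76}}

```text
time_s: 13.45
tool_pos: [0.5112, -0.1158, 0.2215]
tool_rot: [-89.8, -0.1, -96.9]
force: [0.8, 0.4, -0.5]
grip_width: 0.076
```

```bash
python3 - <<'E'
from w import *
o=env.get_obs();print(o['time_s'],o['tool_pos'],o['tool_rot'],o['grip_width'],o['qpos'].round(1))
wplate("w5",.078)
p,d=read_camera("side"); cv2.imwrite("pics/s4.png",cv2.resize(p[160:295,160:320],(800,600)[:2],interpolation=cv2.INTER_CUBIC)[:,:,::-1])
c=camera_info("wrist"); print((-c['R'].T@c['t']))
E
```

```text
13.45 [ 0.51117773 -0.11576252  0.22149825] [-8.98144710e+01 -5.77858347e-02 -9.69152174e+01] 0.07603812472464976 [ 42.3   5.2 -34.2 101.    3.1  74.5   0.5]
[253.  95.] 5204 zmed 0.0777 plane [array([521. , -19.5]), array([97.3, 52.3]), np.float64(83.9)] depth [array([521.1, -19.1]), array([98.3, 52.8]), np.float64(83.9)]
[ 0.51879447 -0.04657919  0.37142191]
```

View pics/w5.png

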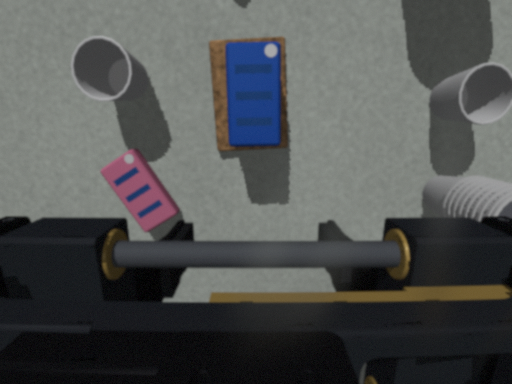

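View pics/s4.png

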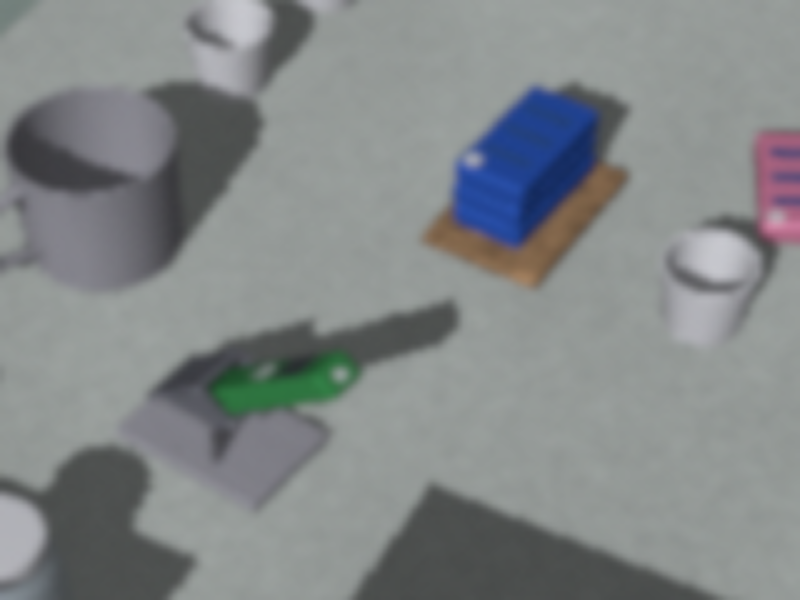

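```bash
python3 - <<'E'
from h import *
for n in ["scene","side"]:
    p,d=read_camera(n);c=camera_info(n)
    P=depth_pts(c,d,d>0); s=(P[:,0]>.05)&(P[:,0]<.65)&(P[:,1]>.2)&(P[:,1]<.7)&(P[:,2]>.03)
    Q=P[s]
    H,xe,ye=np.histogram2d(Q[:,0],Q[:,1],bins=[np.arange(.05,.66,.05),np.arange(.2,.71,.05)])
    Z=np.zeros_like(H)
    ix=np.clip(((Q[:,0]-.05)/.05).astype(int),0,H.shape[0]-1);iy=np.clip(((Q[:,1]-.2)/.05).astype(int),0,H.shape[1]-1)
    np.maximum.at(Z,(ix,iy),Q[:,2]); print(n,(Z*1000).astype(int))
    m=np.zeros(d.shape,bool)
    for mm,cc,a in blobs(p,(50,100,40),(75,255,255),40):
        P=depth_pts(c,d,mm)
        if P[:,1].mean()>0: m|=mm
    P=depth_pts(c,d,m)
    ax=np.array([.704,-.08,-.706]); print(np.c_[(P-[.538,.27,.118])@ax].min(), P[np.argsort(P@ax)[:8]].mean(0))
c=camera_info("scene");p,d=read_camera("scene")
cv2.imwrite("pics/wandcrop.png",cv2.resize(p[135:220,290:390],(800,600),interpolation=cv2.INTER_CUBIC)[:,:,::-1])
E
```

```text
scene [[  0   0   0   0   0   0   0   0   0   0]
 [  0   0   0   0   0   0   0   0   0   0]
 [  0   0   0   0   0   0   0   0   0   0]
 [  0   0   0   0   0 224 223 223 224 222]
 [  0   0   0   0   0 225 212 211 210 211]
 [  0   0   0   0   0 223 213 211 211 211]
 [  0   0   0   0   0 224 213 212 211 210]
 [  0   0   0   0   0 225 224 223 221 223]
 [  0 156   0   0   0   0   0   0   0   0]
 [  0 158   0   0   0 136 136 136 137 138]
 [ 91 115   0   0 102 136 137 137 137 138]
 [ 71  78   0  46 105 136 137 138 137 137]]
-0.053809550758916656 [0.50315116 0.272399   0.15684517]
side [[  0   0   0   0   0   0   0   0   0   0]
 [  0   0   0   0   0   0   0   0   0   0]
 [  0   0   0   0   0   0   0   0   0   0]
 [  0   0   0   0   0 223 222 224   0   0]
 [  0   0   0   0   0 225 212 212 211   0]
 [  0   0   0   0   0 223 213 212 213   0]
 [  0   0   0   0   0 224 211 212 212 213]
 [  0   0   0   0   0 224 224 223 223 224]
 [  0 158   0   0   0   0   0   0   0   0]
 [  0 159   0   0   0 135 136 136 137 137]
 [ 87 113   0   0 104 136 141 137 138 137]
 [ 72  78   0   0 106 137 138 137 137 139]]
-0.058863749465298584 [0.49686152 0.27472273 0.15595825]
```

View pics/wandcrop.png

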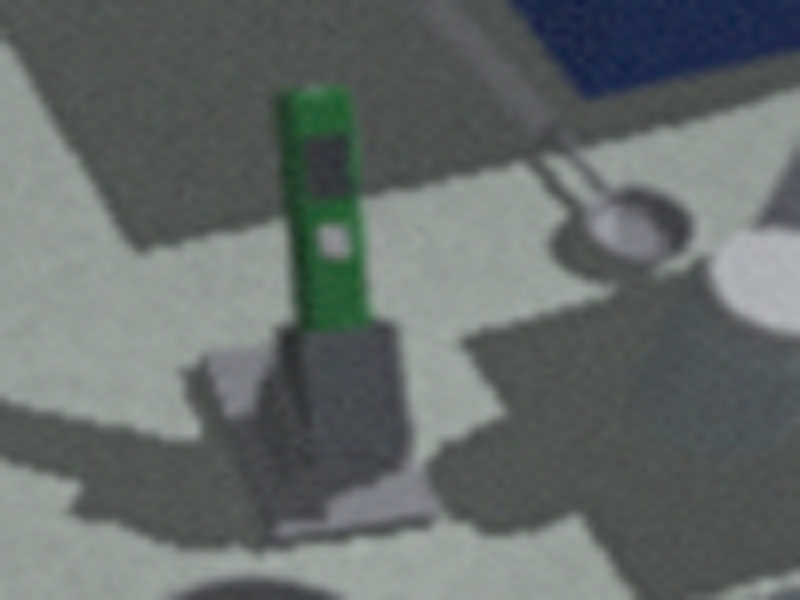

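```bash
cat >> h.py <<'E'
def Rw(head,tilt):
    """tool y points tilt deg from horizontal (45=slanted,90=down) along heading head; z horizontal"""
    t=np.radians(tilt); ct,st=np.cos(t),np.sin(t)
    return Rn.from_euler('z',head,degrees=True)*Rn.from_matrix(np.array([[st,ct,0],[0,0,1],[ct,-st,0]]))
def topR(x,y,z,R1):
    o=env.get_obs(); R0=Rn.from_euler('xyz',o['tool_rot'],degrees=True)
    return np.round(R0.inv().apply(np.array([x,y,z])-o['tool_pos'])*1000,1), np.round((R0.inv()*R1).as_rotvec(degrees=True),2)
E
python3 -c "
from h import *
print(Rw(-6.5,45).as_matrix().round(2),Rw(-6.5,90).as_euler('xyz',degrees=True))
print(topR(.44,.08,.30,Rw(-6.5,90)));print(topR(.41,.283,.25,Rw(-6.5,90)));print(topR(.41,.283,.25,Rw(-6.5,45)))"
```

```text
[[ 0.7   0.7   0.11]
 [-0.08 -0.08  0.99]
 [ 0.71 -0.71  0.  ]] [-90.    0.   -6.5]
(array([-183.2,  -81. ,  -91.6]), array([ 7.000e-02, -9.007e+01, -1.500e-01]))
(array([-381.4,  -30.7, -144.5]), array([ 7.000e-02, -9.007e+01, -1.500e-01]))
(array([-381.4,  -30.7, -144.5]), array([ 35.28, -84.98, -35.31]))
```

>>> {"op": "move_arm", "data": {"moves": [[-40,-30,-20,0,-7,0],[-70,-50,-35,0,-14,0],[-100,-70,-50,0,-21,0],[-130,-80,-65,0,-28,0],[-160,-80,-75,0,-35,0],[-183,-80,-75,0,-42,0],[-183,-80,-75,0,-49,0],[-183,-80,-75,0,-56,0],[-183,-80,-75,0,-63,0],[-183,-80,-75,0,-70,0],[-183,-80,-75,0,-77,0],[-183,-80,-75,0,-84,0],[-183,-80,-75,0,-90,0],[-183,-80,-75,0,-90,0]], "claw": 70}}

```text
time_s: 14.87
tool_pos: [0.4568, 0.0774, 0.2991]
tool_rot: [-90.0, 0.1, -6.5]
force: [-1.1, -0.7, -0.4]
grip_width: 0.0701
```

```bash
python3 -c "
from h import *
o=env.get_obs();print(o['tool_pos'],o['tool_rot'],o['qpos'].round(1))
print(topR(.41,.283,.25,Rw(-6.5,90)));print(topR(.41,.283,.25,Rw(-6.5,45)))"
```

```text
[0.45677664 0.07743986 0.29909511] [-90.00483212   0.09786847  -6.45533872] [ 30.7  -5.7 -40.1 101.   -3.7  83.5  74.8]
(array([-69.5,  49.2, 199. ]), array([ 0.  ,  0.04, -0.1 ]))
(array([-69.5,  49.2, 199. ]), array([-1.00e-02,  4.00e-02, -4.51e+01]))
```

>>> {"op": "move_arm", "data": {"moves": [[-15,0,40,0,0,-7],[-30,0,80,0,0,-14],[-45,0,120,0,0,-21],[-60,15,160,0,0,-28],[-70,30,190,0,0,-35],[-70,49,199,0,0,-42],[-70,49,199,0,0,-45],[-70,49,199,0,0,-45],[-70,49,199,0,0,-45],[-70,49,199,0,0,-45],[-70,49,199,0,0,-45]]}}

```text
time_s: 15.78
tool_pos: [0.4088, 0.2884, 0.2506]
tool_rot: [-89.6, -44.4, -6.7]
force: [0.6, -0.4, -0.4]
grip_width: 0.0697
```

```bash
python3 - <<'E'
from h import *
o=env.get_obs();print(o['time_s'],o['tool_pos'],o['tool_rot'],o['qpos'].round(1))
print(topR(.41,.283,.25,Rw(-6.5,45)))
p,d=read_camera("wrist");cv2.imwrite("pics/w6.png",p[:,:,::-1]);np.save("pics/w6.npy",d)
p,d=read_camera("side");cv2.imwrite("pics/s6.png",p[:,:,::-1])
E
```

```text
15.7833 [0.40883613 0.28844123 0.25061926] [-89.59060379 -44.41174028  -6.6791677 ] [-36.7 -15.7 -26.3 126.7  41.8  57.2   0.2]
(array([ 0.8,  1.7, -5.3]), array([-0.28, -0.13, -0.59]))
```

View pics/w6.png

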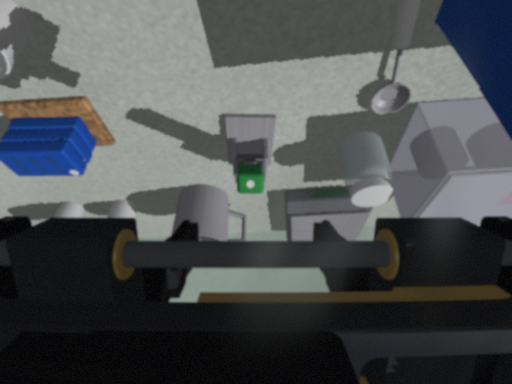

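View pics/s6.png

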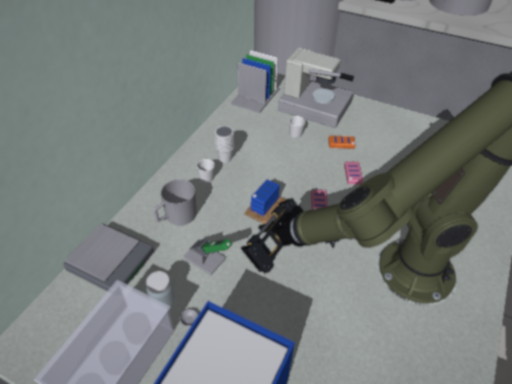

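```bash
python3 - <<'E'
from h import *
p,d=read_camera("wrist");c=camera_info("wrist");o=env.get_obs();print(o['tool_pos'],o['tool_rot'])
cv2.imwrite("pics/w6c.png",cv2.resize(p[105:205,200:300],(600,600),interpolation=cv2.INTER_CUBIC)[:,:,::-1])
R=Rn.from_euler('xyz',o['tool_rot'],degrees=True)
for m,cc,a in blobs(p,(45,90,30),(80,255,255),100):
    P=depth_pts(c,d,m); T=R.inv().apply(P-o['tool_pos'])*1000
    v,u=np.nonzero(m);print(cc,a,u.min(),u.max(),v.min(),v.max())
    f=T[T[:,1]<np.percentile(T[:,1],5)+12]; print("end face T",np.median(f,axis=0),f.min(0),f.max(0)); print("all",T.min(0),T.max(0))
    print("world end",np.median(R.apply(f/1000)+o['tool_pos'],axis=0))
# foot
P=depth_pts(c,d,np.ones_like(d,bool)); s=(P[:,0]>.5)&(P[:,0]<.72)&(abs(P[:,1]-.26)<.06)&(P[:,2]>.003)&(P[:,2]<.012)
print(s.sum(),cv2.minAreaRect((P[s,:2]*1000).astype(np.float32)),np.median(P[s,2]))
E
```

```text
[0.4082576  0.28323805 0.24816263] [-90.46098141 -44.13780777  -6.21239558]
[254.42901716 182.32137285] 641 242 267 165 197
end face T [ -4.40243537 131.26890359  -0.17157447] [-12.32519293 128.32676188 -13.48436635] [  7.59127645 141.53594257  12.21975881]
all [-12.48074403 128.32676188 -19.72525538] [  9.62774934 302.06758355  12.21975881]
world end [0.49623143 0.27197604 0.15109633]
2631 ((610.0245971679688, 259.6470642089844), (219.87974548339844, 119.26885986328125), 0.0014840721851214767) 0.003556537373139633
```

View pics/w6c.png

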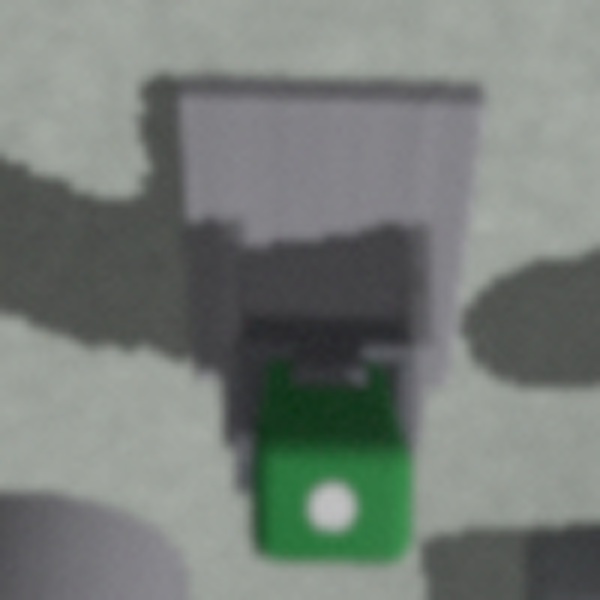

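```bash
python3 - <<'E'
from h import *
c=camera_info("wrist")
px=[(200+x/6,105+y/6) for x,y in [(180,92),(482,100),(192,360),(441,383)]]
for z in(.004,.008):
    W=ray_plane(c,px,z)*1000; print(W.round(1).tolist())
    print("front edge hd",np.degrees(np.arctan2(*(W[1]-W[0])[:2][::-1]))-90,"L",np.degrees(np.arctan2(*(W[2]-W[0])[:2][::-1])),"R",np.degrees(np.arctan2(*(W[3]-W[1])[:2][::-1])),np.linalg.norm(W[1]-W[0]))
o=env.get_obs()
E=np.array([.4963,.2720,.1511])
for hd in(-6,):
    d=Rw(hd,45).as_matrix()[:,1]; print("nose",E+.17*d, [topR(*(E+s*d),Rw(hd,45)) for s in (-.03,.028)])
E
```

```text
[[541.3, 229.8, 4.0], [551.7, 302.1, 4.0], [645.0, 213.6, 4.0], [663.8, 285.5, 4.0]]
front edge hd -8.180103215144655 L -8.889242045335767 R -8.411996945464969 72.98873587102409
[[537.6, 230.8, 8.0], [547.8, 302.1, 8.0], [639.9, 214.8, 8.0], [658.5, 285.7, 8.0]]
front edge hd -8.180103215144712 L -8.88924204533575 R -8.41199694546497 72.03827111936808
nose [0.61584964 0.25943483 0.03089185] [(array([ -4.4, 101.5,  -0.9]), array([ 0.61, -0.15, -0.86])), (array([ -3.5, 159.5,  -0.3]), array([ 0.61, -0.15, -0.86]))]
```

```bash
python3 - <<'E'
from h import *
E=np.array([.4963,.2720,.1511]);d=Rw(-8.4,45).as_matrix()[:,1]
for s in (-.03,.04): print(topR(*(E+s*d),Rw(-8.4,45)), E+s*d)
E
```

```text
(array([ -4.3, 101.5,  -0. ]), array([-1.07,  1.56, -0.86])) [0.47531436 0.27509889 0.1723132 ]
(array([ -3.3, 171.5,  -1.3]), array([-1.07,  1.56, -0.86])) [0.52428085 0.26786815 0.12281573]
```

>>> {"op": "move_arm", "data": {"moves": [[-2,30,0,-0.5,1,-0.5],[-4,65,0,-0.8,1.5,-0.5],[-4,95,0,-0.8,1.5,-0.5],[-4,101,0,-0.8,1.5,-0.5],[-4,101,0,-0.8,1.5,-0.5],[-4,101,0,-0.8,1.5,-0.5]], "claw": 60}}

```text
time_s: 16.43
tool_pos: [0.4787, 0.2739, 0.1765]
tool_rot: [-89.4, -44.7, -9.0]
force: [-0.5, -0.2, -0.1]
grip_width: 0.0601
```

```bash
python3 - <<'E'
from h import *
E=np.array([.4963,.2720,.1511]);d=Rw(-8.4,45).as_matrix()[:,1]
p,dd=read_camera("wrist");c=camera_info("wrist");o=env.get_obs();print(o['tool_pos'],o['tool_rot'],o['qpos'].round(1))
cv2.imwrite("pics/w7.png",p[:,:,::-1])
R=Rn.from_euler('xyz',o['tool_rot'],degrees=True)
for m,cc,a in blobs(p,(45,90,30),(80,255,255),100):
    P=depth_pts(c,dd,m); T=R.inv().apply(P-o['tool_pos'])*1000
    f=T[T[:,1]<np.percentile(T[:,1],5)+8]; print(cc,a,"end face T",f.min(0),f.max(0))
    print("world",R.apply((f.min(0)+f.max(0))/2000)+o['tool_pos'])
for s in (-.03,.04): print(topR(*(E+s*d),Rw(-8.4,45)))
p,dd=read_camera("side");cv2.imwrite("pics/s7.png",cv2.resize(p[200:290,180:300],(800,600),interpolation=cv2.INTER_CUBIC)[:,:,::-1])
E
```

```text
[0.47853049 0.27472708 0.17733118] [-89.31263505 -44.7813057   -8.97475481] [-31.6  -4.8 -24.8 128.1  54.3  48.7 -10.1]
[258.21664627 203.4755202 ] 1634 end face T [-17.0415568   27.89281513 -10.80481255] [ 4.08687631 36.78743195 15.79075542]
world [0.4969177  0.2747396  0.14983637]
(array([-5.8,  1.3, -0.1]), array([-0.28, -0.41, -0.22]))
(array([-5.6, 71.3, -0.5]), array([-0.28, -0.41, -0.22]))
```

View pics/w7.png

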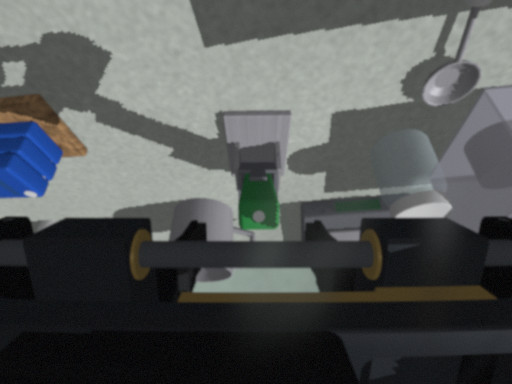

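View pics/s7.png

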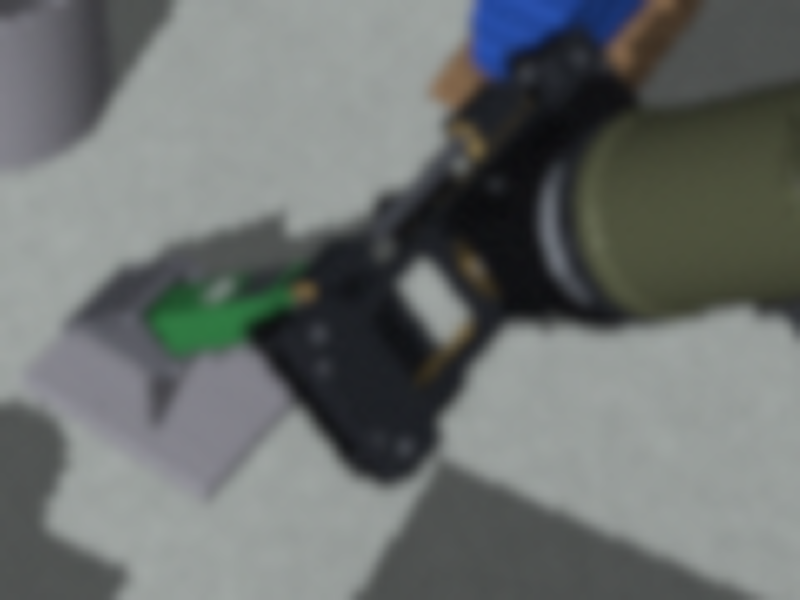

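>>> {"op": "move_arm", "data": {"moves": [[-6,10,1.2,-0.2,-0.4,-0.2],[-6,25,1.2,-0.2,-0.4,-0.2],[-6,40,1.2,-0.2,-0.4,-0.2],[-6,55,1.2,-0.2,-0.4,-0.2],[-6,66,1.2,-0.2,-0.4,-0.2],[-6,70,1.2,-0.2,-0.4,-0.2],[-6,70,1.2,-0.2,-0.4,-0.2],[-6,70,1.2,-0.2,-0.4,-0.2]]}}

```text
time_s: 17.2
tool_pos: [0.5228, 0.2701, 0.1231]
tool_rot: [-90.0, -45.0, -8.3]
force: [-0.1, -0.6, -0.2]
grip_width: 0.0599
```

```bash
python3 - <<'E'
from h import *
E=np.array([.4965,.2735,.1505]);d=Rw(-8.4,45).as_matrix()[:,1]
p,dd=read_camera("wrist");o=env.get_obs();print(o['tool_pos'],o['tool_rot'],o['qpos'].round(1),o['force'])
cv2.imwrite("pics/w8.png",p[:,:,::-1])
print(topR(*(E+.04*d),Rw(-8.4,45)))
p,dd=read_camera("side");cv2.imwrite("pics/s8.png",cv2.resize(p[200:290,180:300],(800,600),interpolation=cv2.INTER_CUBIC)[:,:,::-1])
E
```

```text
[0.52275195 0.27019544 0.12321354] [-89.95237464 -45.01050812  -8.26693126] [-29.6   4.1 -22.8 127.8  65.7  44.1 -18.4] [-0.04260387 -0.09704669  0.56230586]
(array([ 0.6,  2. , -0.6]), array([-0.14,  0.09,  0.01]))
```

View pics/w8.png

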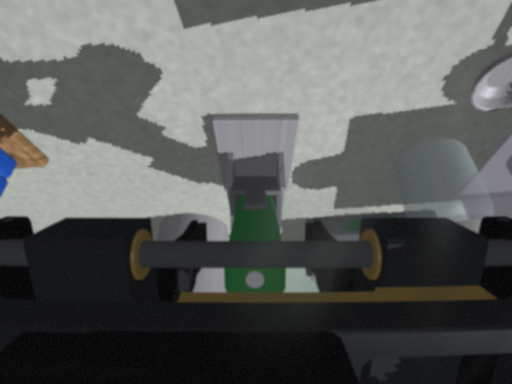

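View pics/s8.png

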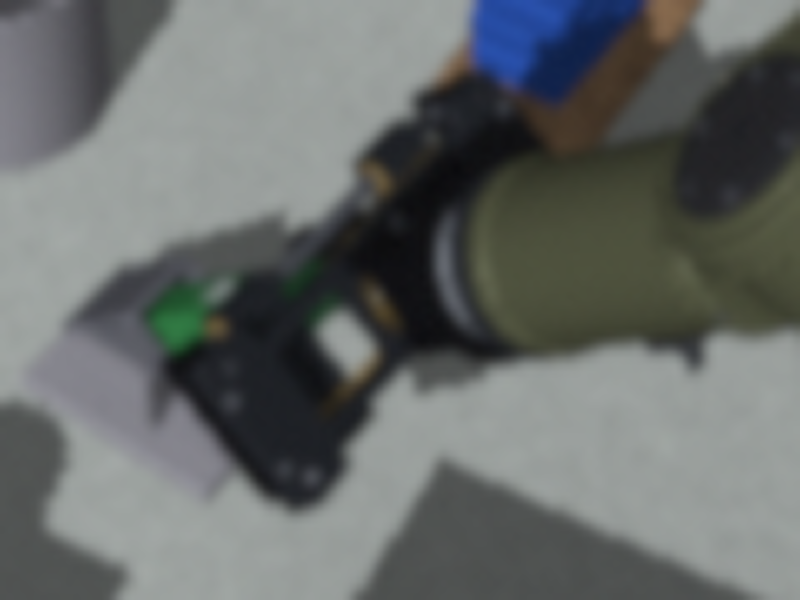

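The stick is between the jaws, centred around column 255, and its end is short of the gripper body. Closing.

>>> {"op": "move_arm", "data": {"moves": [[0,0,0,0,0,0],[0,0,0,0,0,0],[0,0,0,0,0,0],[0,0,0,0,0,0],[0,0,0,0,0,0],[0,0,0,0,0,0],[0,0,0,0,0,0]], "claw": 15, "newtons": 30}}

```text
time_s: 17.88
tool_pos: [0.5229, 0.2693, 0.1219]
tool_rot: [-90.1, -44.9, -8.2]
force: [-1.4, 0.7, 0.8]
grip_width: 0.0279
```

>>> {"op": "move_arm", "data": {"moves": [[0,-5,0,0,0,0],[0,-15,0,0,0,0],[0,-28,0,0,0,0],[0,-42,0,0,0,0],[0,-56,0,0,0,0],[0,-70,0,0,0,0],[3,-90,0,0,0,0],[6,-110,0,0,0,0],[10,-130,0,0,0,0],[10,-130,0,0,0,0],[10,-130,0,0,0,0],[10,-130,0,0,0,0]]}}

```text
time_s: 18.88
tool_pos: [0.439, 0.2808, 0.22]
tool_rot: [-90.1, -44.9, -8.2]
force: [-0.1, -0.4, -0.9]
grip_width: 0.0281
```

```bash
python3 - <<'E'
from h import *
p,dd=read_camera("wrist");o=env.get_obs();print(o['time_s'],o['tool_pos'],o['tool_rot'],o['qpos'].round(1),o['force'],o['grip_width'])
cv2.imwrite("pics/w9.png",p[:,:,::-1])
p,dd=read_camera("side");cv2.imwrite("pics/s9.png",cv2.resize(p[180:300,160:320],(800,600),interpolation=cv2.INTER_CUBIC)[:,:,::-1])
E
```

```text
18.9333 [0.43902437 0.28048213 0.21947783] [-90.20251735 -44.85178202  -8.20874631] [-33.8 -10.7 -26.7 127.2  47.   54.5  -4.9] [ 0.06571526  0.08976549 -1.42657141] 0.027907627356610846
```

View pics/w9.png

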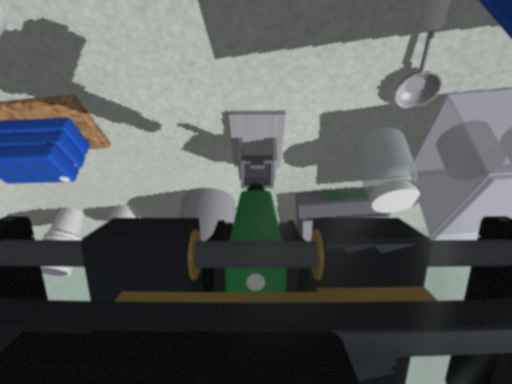

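View pics/s9.png

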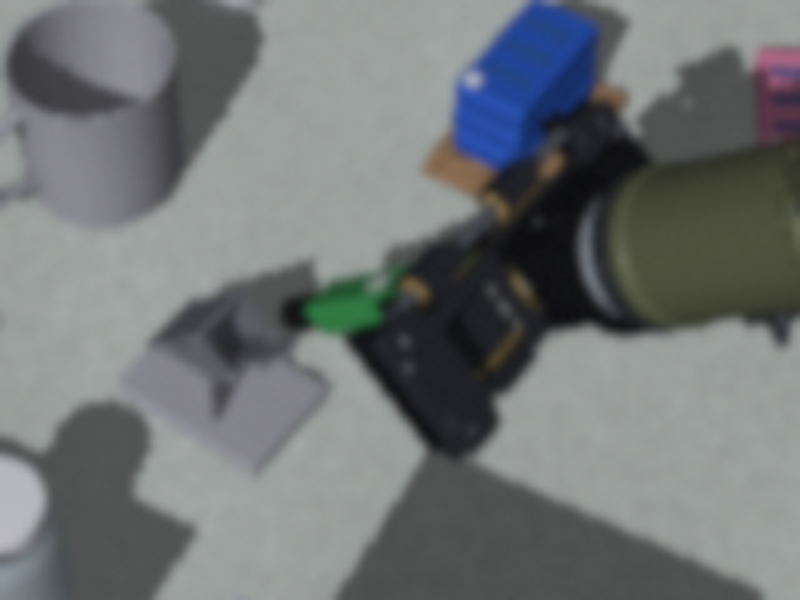

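```bash
python3 - <<'E'
from h import *
print(topR(.47,.24,.33,Rw(-8.4,45)))
print(topR(.47,.24,.33,Rw(-8.4,90)))
E
```

```text
(array([103.8, -52.7, -35.8]), array([ 0.08,  0.15, -0.16]))
(array([103.8, -52.7, -35.8]), array([ 0.14,  0.11, 44.84]))
```

>>> {"op": "move_arm", "data": {"moves": [[15,-8,-5,0,0,4],[30,-16,-10,0,0,9],[45,-24,-15,0,0,14],[60,-32,-20,0,0,19],[75,-40,-25,0,0,24],[90,-46,-30,0,0,29],[104,-53,-36,0,0,34],[104,-53,-36,0,0,39],[104,-53,-36,0,0,43],[104,-53,-36,0,0,45],[104,-53,-36,0,0,45],[104,-53,-36,0,0,45],[104,-53,-36,0,0,45]]}}

```text
time_s: 20.07
tool_pos: [0.4693, 0.2408, 0.3311]
tool_rot: [-90.1, 0.1, -8.3]
force: [0.3, 0.2, -1.7]
grip_width: 0.0278
```

```bash
python3 - <<'E'
from h import *
o=env.get_obs();print(o['time_s'],o['tool_pos'],o['tool_rot'],o['qpos'].round(1),o['force'],o['grip_width'])
print(topR(.521,-.0195,.33,Rw(-8.4,90)))
p,dd=read_camera("side");cv2.imwrite("pics/s10.png",p[:,:,::-1])
E
```

```text
20.0667 [0.46929383 0.2407572  0.3310814 ] [-9.01236108e+01  8.27222181e-02 -8.26491300e+00] [-28.6   1.9  -1.5  91.2   0.1  87.   51.6] [ 0.29912139  0.23631505 -1.67335726] 0.027839556677567833
(array([  88.6,    1.5, -250.1]), array([ 0.12,  0.14, -0.08]))
```

View pics/s10.png

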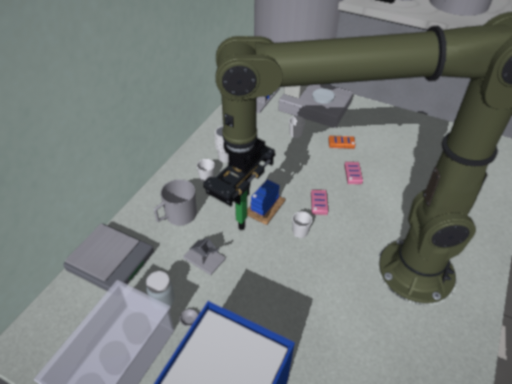

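>>> {"op": "move_arm", "data": {"moves": [[7,0,-20,0,0,0],[18,0,-50,0,0,0],[29,0,-82,0,0,0],[40,0,-114,0,0,0],[51,0,-146,0,0,0],[62,0,-178,0,0,0],[73,0,-208,0,0,0],[82,0,-233,0,0,0],[88,0,-248,0,0,0],[88.5,0,-250,0,0,0],[88.5,0,-250,0,0,0],[88.5,0,-250,0,0,0]]}}

```text
time_s: 21.12
tool_pos: [0.5208, -0.0176, 0.3322]
tool_rot: [-90.0, 0.1, -8.2]
force: [0.2, 0.9, -1.1]
grip_width: 0.0279
```

```bash
python3 - <<'E'
from h import *
o=env.get_obs();print(o['time_s'],o['tool_pos'],o['tool_rot'],o['qpos'].round(1),o['force'],o['grip_width'])
for n in ["side","scene"]:
    p,d=read_camera(n);c=camera_info(n)
    cv2.imwrite(f"pics/{n}11.png",cv2.resize(p[110:230,180:340],(800,600),interpolation=cv2.INTER_CUBIC)[:,:,::-1])
    for m,cc,a in blobs(p,(45,90,30),(80,255,255),40):
        P=depth_pts(c,d,m)
        if abs(P[:,1].mean())<.1:
            u,s,v=np.linalg.svd(P-P.mean(0)); print(n,cc,a,P.mean(0).round(4),v[0].round(3),P[:,2].min(),P[:,2].max())
    # lowest dark nose
    P=depth_pts(c,d,d>0); s=(abs(P[:,0]-.52)<.04)&(abs(P[:,1]+.02)<.04)&(P[:,2]>.1)&(P[:,2]<.26); Q=P[s]; print("nosez",np.percentile(Q[:,2],[0,1,3]),Q[Q[:,2]<np.percentile(Q[:,2],8)].mean(0))
E
```

```text
21.1167 [ 0.520841   -0.01758475  0.3322378 ] [-8.99931537e+01  5.37231989e-02 -8.16325718e+00] [-13.9   0.6  13.1  92.4  -0.2  87.   81. ] [ 0.22718615  0.89623176 -1.13002036] 0.0278606500796222
side [267.12444444 142.12444444] 225 [ 0.5152 -0.0089  0.297 ] [ 0.063  0.033 -0.997] 0.22900865138662868 0.36056501151934817
nosez [0.20068368 0.20468848 0.20677393] [ 0.5194402  -0.01467529  0.20581777]
scene [246.16455696 127.96202532] 79 [ 0.5298 -0.0189  0.3642] [-0.047 -0.693 -0.72 ] 0.3413046594055339 0.3744865855989421
scene [246.00787402 150.1023622 ] 127 [ 0.5307 -0.02    0.2803] [ 0.008  0.033 -0.999] 0.24347490512097342 0.3243372275004916
nosez [0.2018754  0.20271421 0.20709897] [ 0.52744312 -0.01962291  0.20656478]
```

View pics/side11.png

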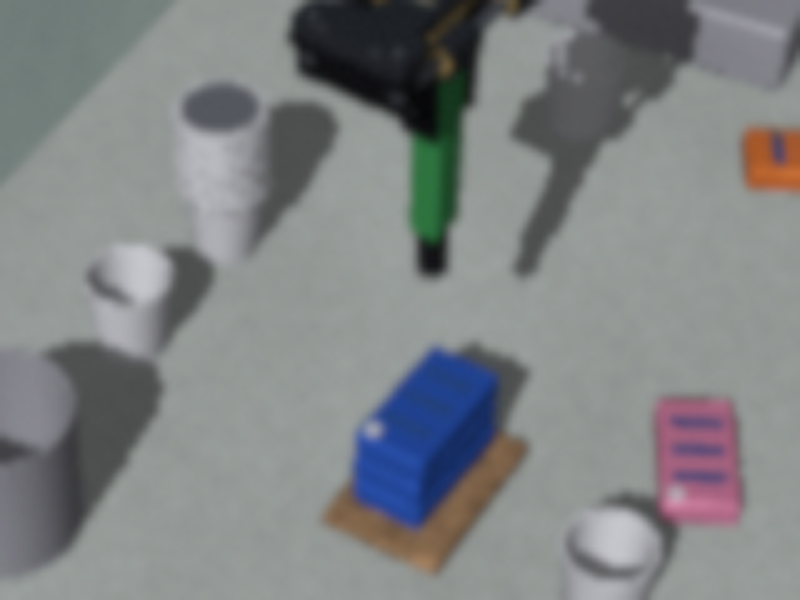

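View pics/scene11.png

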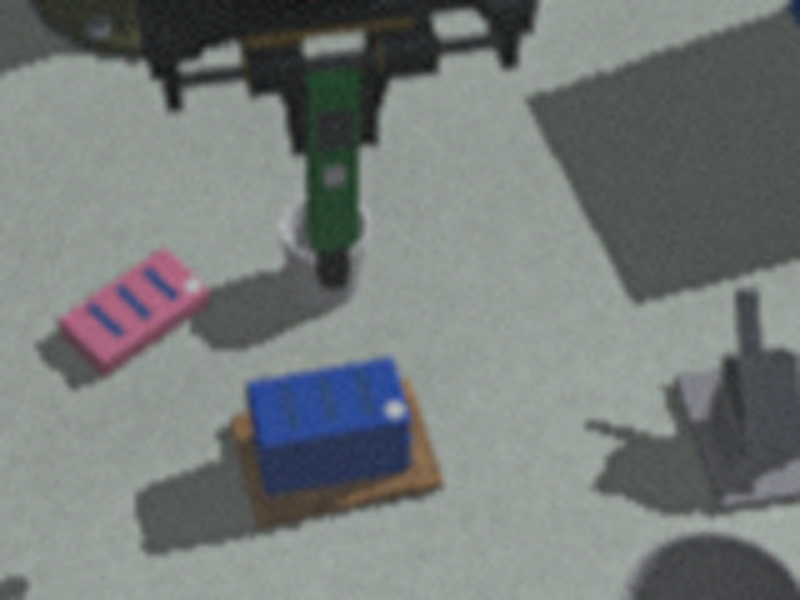

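>>> {"op": "move_arm", "data": {"moves": [[0,6,0,0,0,0],[0,16,0,0,0,0],[0,28,0,0,0,0],[0,40,0,0,0,0],[0,50,0,0,0,0],[0,58,0,0,0,0],[0,62,0,0,0,0],[0,64,0,0,0,0],[0,64,0,0,0,0],[0,64,0,0,0,0],[0,64,0,0,0,0],[0,64,0,0,0,0],[0,64,0,0,0,0]]}}

```text
time_s: 22.3
tool_pos: [0.5214, -0.0194, 0.2686]
tool_rot: [-90.0, 0.0, -8.3]
force: [0.2, -0.5, -1.4]
grip_width: 0.0279
```

```bash
python3 - <<'E'
from h import *
o=env.get_obs();print(o['time_s'],o['tool_pos'],o['tool_rot'],o['joint_velocities'].round(2),o['force'],o['grip_width'])
for n in ["side","scene"]:
    p,d=read_camera(n);c=camera_info(n)
    cv2.imwrite(f"pics/{n}12.png",cv2.resize(p[110:230,180:340],(800,600),interpolation=cv2.INTER_CUBIC)[:,:,::-1])
    for m,cc,a in blobs(p,(45,90,30),(80,255,255),40):
        P=depth_pts(c,d,m)
        if abs(P[:,1].mean())<.1:
            u,s,v=np.linalg.svd(P-P.mean(0)); print(n,cc,a,P.mean(0).round(4),v[0].round(3),P[:,2].min(),P[:,2].max())
    P=depth_pts(c,d,d>0); s=(abs(P[:,0]-.52)<.04)&(abs(P[:,1]+.02)<.04)&(P[:,2]>.1)&(P[:,2]<.2); Q=P[s]; print("nosez",np.percentile(Q[:,2],[0,1,3]),Q[Q[:,2]<np.percentile(Q[:,2],12)].mean(0))
    bl=[b for b in blobs(p,*BLUE) if b[2]<900]
    for m,cc,a in bl:
        P=depth_pts(c,d,m); t=P[abs(P[:,2]-.078)<.004]
        if len(t)>50: print(n,"pile top",[np.round(q,1) for q in cv2.minAreaRect((t[:,:2]*1000).astype(np.float32))],np.median(t[:,2]))
o=env.get_obs();print(o['time_s'],o['tool_pos'],o['joint_velocities'].round(2))
E
```

```text
22.3 [ 0.52138379 -0.01941645  0.26858812] [-9.00380599e+01  1.35170576e-02 -8.28620184e+00] [0.01 0.14 0.12 0.24 0.04 0.02 0.03] [ 0.1673422  -0.45233968 -1.3916732 ] 0.02792626630530535
side [266.425 158.36 ] 200 [ 0.5161 -0.0106  0.2313] [ 0.08   0.025 -0.997] 0.16768147454525015 0.3344910609633444
nosez [0.13770632 0.13991889 0.14183813] [ 0.51844528 -0.01405954  0.14413458]
side pile top [array([518.5, -19.3]), array([99.3, 50.8]), np.float64(86.7)] 0.07920134000026705
scene [245.73846154 145.33846154] 65 [ 0.5305 -0.0206  0.3   ] [ 0.101  0.472 -0.876] 0.27442360253366355 0.3114755911926297
scene [245.48571429 165.15238095] 105 [ 0.5308 -0.0219  0.2155] [ 0.006 -0.017 -1.   ] 0.1793159701561298 0.26356432235714583
nosez [0.14106749 0.14123134 0.14203704] [ 0.52806451 -0.02206417  0.14391101]
scene pile top [array([523.7, -22. ]), array([97.3, 52.2]), np.float64(83.4)] 0.07880003809062779
22.4 [ 0.52125295 -0.01942447  0.26836229] [-0.03  0.05  0.04  0.23 -0.05 -0.11 -0.09]
```

View pics/side12.png

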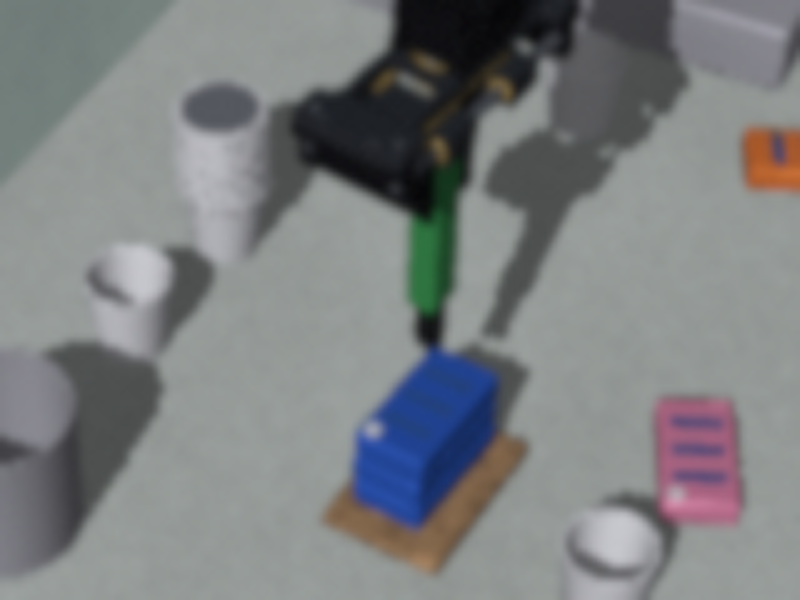

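View pics/scene12.png

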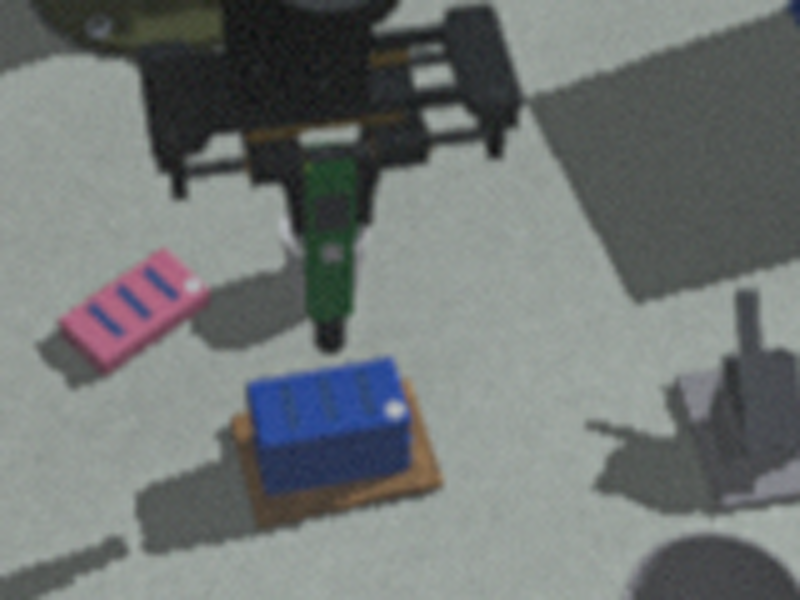

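Both views show the stick vertical over the pile. The nose is at about (0.523, -0.018, 0.139), about 6 cm above the top plate, and the arm is still.

```bash
python3 -c "
from h import *
print(job.sign_off())"
```

```text
the job is handed in; nothing more can be done
None
```

The job is handed in at about 22.4 s: both loose blue plates are stacked on the base plate, and the green thermometer is held nose-down over the middle of the pile. The sign-off gives no verdict.

- **Plates:** I lowered each plate until it touched before letting go. The last wrist view put the top plate's centre about 1 mm from the base plate's and turned within 0.5°. In the pictures all the edges line up.
- **Thermometer:** I gripped it by its top end with 30 N and pulled it out along its length, then turned it upright. In the last check the nose was about 61 mm above the top plate and within about 3 mm of the pile's centre. The stick was vertical, with the jaws at 27.9 mm and the arm nearly still.
- **Disagreements:** The side and scene cameras differed by up to about 10 mm on positions. The wrist camera's numbers fell between them or close to one of them. I used the wrist readings for the plates and the mean of the two fixed cameras for the nose. The leftover difference is inside the tolerances.
- **Other objects:** I did not knowingly touch the cups, jug, jar, spoon or look-alikes. I saw none out of place in the later pictures, but I did not re-measure them at the end.

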